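Stop-button check on the pharmacy conveyor

ROBOT

A 6-joint arm with a two-finger parallel gripper is mounted at the origin on the work surface. World frame = base frame: x ahead of the robot, y to its left, z up, the work surface at z = 0. Lengths are in m, angles in rad, forces in N, time in s.
With the tool pointing down it reaches from about 0.275 to 0.85 m from the base axis. Payload 5.2 kg.
Tool frame: the origin (TCP) lies midway between the tips of the shut fingers; the grasp point (between the pads) lies 19 mm behind it; y points along the fingers, z is the direction in which the jaws open and shut, and the axes are right-handed (so a half turn about y gives the same grasp; the last joint's range is limited). The gripper opens to 85 mm and grips with 20 to 120 N. Pads are 22 mm wide; open, the fingers measure 114 mm over their backs; the gripper's body (76 mm by 85 mm) begins 54 mm behind the grasp point. The pads swing forward as they close: fully open they stand 13 mm farther back than shut.
Start: joints at [0.96, 0.259, 1.535, -0, 1.348, -0.203], TCP at [0.218, 0.505, 0.231] pointing down, gripper open.
Joint ranges: [-3.14, 3.14], [-0.91, 2.08], [0.19, 2.58], [-1.22, 4.36], [0.22, 2.71], [-3.12, 3.12]. Speed limits (rad/s): [2.57, 2.57, 3.14, 3.14, 3.14, 3.14].

INTERFACE

Orientations are given as a unit quaternion [w, x, y, z].
In Python, from workcell import get_state, get_image, sign_off gives the robot as it stands.
- The arm moves only by the shell command python3 -m pendant 'ROWS' [FORCE]. ROWS is JSON, a list of rows, each an object of numbers: "grip": the finger opening in mm, from 0 to 85.4; "tx", "ty", "tz": the shift along the tool's x, y, z in units of 40 mm (1.0 is 40 mm); "wx", "wy", "wz": the turn, a rotation vector about the tool's x, y, z in units of 8 degrees (1.0 is 8 degrees). A call has 1 to 5 rows; each row shifts and turns the commanded pose from where the row before left it, along the tool's axes as they then stand; what a row does not reach is not made up. A row lasts 1/8 s, in which the tool goes at most 62.5 mm and 10.7 degrees, less where a joint would pass 70% of its speed; a pose out of reach is approached as far as the arm can. A call is refused whole if a number of a shift passes 1 or a number of a turn 1, either way. A call with a gripper value outside its range is refused whole. The fingers move at their own pace and stop on an object; FORCE is the grip in N (left out, the last holds). Time passes only in rows, so rows that do not move let the fingers close. It gives the time, the measured TCP pose, the force and the opening at its end, in the units of the state.
- get_state(): the state, without advancing time (a new reading comes with each control period).
- get_image(name): name is "side" or "top" or "wrist"; returns a dict with "color" (384x512x3 uint8, red, green, blue), "z_map" (384x512 float32, m along the optical axis (not along the pixel's ray), 0 where there is no reading), "K" (3x3 intrinsics, pixels), "R" (3x3) and "t" (3): a world point X has camera coordinates R X + t. Camera axes: x right, y down, z forward; pixel columns grow to the right and rows downward; lengths in m; the calibration is good to about 2 mm. A picture is of the moment at which its call begins.
- sign_off(): hands the job in, once; it reports no verdict.
The state is a dict: "t": time; "q": joint angles; "joint_vel": joint speeds; "joint_torque": joint torques, N m; "ee_pos": TCP position; "ee_rot": TCP orientation; "ft_force": force on the tool from outside, world axes, zero at the start; "torque": the same for the moment, N m; "finger_gap": finger opening in m.
Only numpy, scipy, OpenCV 4.12 (cv2) and the standard library are available. Lean on these libraries where they do the work, as an engineer would, in place of code of your own. Each camera call takes 0.05 s, during which the arm holds its last target. There are 200 camera calls.

TASK

Test the stop button of the dispensing conveyor: push the red mushroom head straight down until it latches and take the fingers off so that it stays in on its own, then push one of its wings round clockwise (seen from above) until the latch lets go, and leave the head to come fully up and swing back by itself. Only after that press the green reset button fully in and let it come out again, finishing clear of everything. Do it all by touch, with the fingertips or the outside of the fingers: grip nothing, and leave the pill bottle, the carton and the paperweight where they are.

Things in the scene. Friction and masses are not known exactly. Their poses are not given: they have to be found in the camera images.
- stop_box: Yellow stop station fixed to the counter: a box 120 x 120 mm, 60 mm tall, with the red mushroom head in the middle of its top. Origin at the centre of its underside, z up. A black collar of 24 mm radius stands 4 mm above its top. It may stand left or right and at any yaw within 0.5 rad.
- stop_head: The red mushroom head that is pressed and turned (all above the box's top): a dome of 30 mm radius and 26 mm high, with two opposite radial wings at its rim. Origin on its axis, at its underside (82 mm above the counter when up); z up. Its wings lie along its +y and -y axes, each from the rim out to 52 mm from the axis, 12 mm wide across (its x) and 18 mm tall, from the underside up. At twist 0 its axes are those of stop_box. White arrows on the dome show the clockwise sense.
- stop_press (a joint): How far the head is pushed down, m: 0 = fully up, 0.010 = bottom stop. A spring lifts it (about 2.5 N at the top, 7 N at the bottom; passing the latch adds about 2 N halfway down). Pushed beyond about 0.008 (best to the bottom stop) and let go, it stays latched at about 0.007. Only turning it releases it.
- stop_twist (a joint): Turn of the head about its vertical axis, rad, growing clockwise seen from above: 0 = rest, 1.0 = stop. It cannot turn the other way from rest. A spring (0.03 N m at rest, 0.18 N m at the stop, so under 5 N at a wing) always turns it back to 0. When latched, the latch lets go at about 0.45 rad and the head springs up; turn to 0.75 to be sure.
- stop_top (a point): Centre of the dome's top, 108 mm above the counter when up, about 101 mm when latched; moves and turns with the head. Press here, straight down.
- stop_wing (a point): Point on the head's +y wing, 45 mm from the axis, at half the wing's height (91 mm above the counter when up, about 84 mm when latched); moves with the head. At yaw 0 this wing points to the robot's left, and turning clockwise carries it away from the robot. The space beside the wing is open down to the box's top, 60 mm above the counter.
- reset_box: Grey reset station fixed to the counter: a box 80 x 80 mm, 50 mm tall, with the green button in the middle of its top. Origin at the centre of its underside. It stands on the side that the stop station does not.
- reset (a joint): Travel of the green reset button, m: 0 = out, 0.006 = fully in. Its spring needs 5 N to be fully in and pushes it out again.
- reset_top (a point): Centre of the green button's flat top, 72 mm above the counter when out; the cap has 16 mm radius and stands 10 mm proud of a black ring of 24 mm radius.
- pill_bottle: Loose white pill jar with a blue label, 44 mm across, 80 mm tall, between the two stations. Origin at the centre of its underside. Leave it alone.
- carton: Loose medicine carton, white with a green band, 85 x 45 mm, 30 mm tall, outside one of the stations. Origin at the centre of its underside. Leave it alone.
- paperweight: Loose round steel paperweight, 64 mm across, 25 mm tall, outside the other station. Origin at the centre of its underside. Leave it alone.
Mind the look-alikes: they are no part of the job. There is more than one size of the stop_box; the job needs the largest.

How it is judged:
On the way, in this order (a step that is already met when the one before it is completed fails the run):
1. the mushroom head is latched in, with no finger on it (value of joint stop_press above 0.006 m and contact force between anything else and stop_head below 0.3 N), for 0.3 s.
2. the head has been released: fully up, turned back to rest and untouched (value of joint stop_press below 0.0015 m and value of joint stop_twist below 0.1 rad and contact force between anything else and stop_head below 0.3 N), for 0.2 s.
3. the green reset button is pressed in (value of joint reset above 0.0045 m), for 0.05 s.
At the end, for the whole second after the job is handed in: The mushroom head is up (within 1.5 mm) and turned back to rest (within 0.1 rad), the reset button is out (within 1 mm), and the jar, carton and paperweight are within 20 mm of where they started (value of joint stop_press below 0.0015 m and value of joint stop_twist below 0.1 rad and value of joint reset below 0.001 m and distance of each of pill_bottle, carton, paperweight from where it was at the start of the episode below 0.02 m); the robot touches nothing.
It fails at once if the reset button is pressed (over 3 mm) while the mushroom head is in (over 3 mm) (value of joint each of reset, stop_press above 0.003 m).
It fails at once if the mushroom head or a wing is gripped: touched with the head between the finger pads (contact force between the fingers and stop_head above 1 N and z of the grasp point in the frame of stop_head below 0.018 m and (horizontal distance between the grasp point and stop_head below 0.022 m or (x of the grasp point in the frame of stop_head between -0.004 and 0.004 m and y of the grasp point in the frame of stop_head between -0.05 and 0.05 m))).
It fails at once if a bystander (jar, carton, paperweight) is moved or lifted by more than 20 mm (distance of any of pill_bottle, carton, paperweight from where it was at the start of the episode above 0.02 m).
It also fails if it takes over 58 s, if anything falls off the work surface, if the arm or the gripper's body presses on something with over 40 N, if the wrist force passes 120 N, or if a joint passes its speed limit or range.

## Working session

There is one attempt and no reset: what is moved stays moved. The work goes in short steps, Python scripts to look and compute and a shell command to move; the robot and the scene stay as the last step left them, time stands still between calls to the robot, and variables do not carry over. Pictures are saved under pics/ and viewed, about 8 in all and at most 12, crops included, and the job is handed in when it is done.

```bash
mkdir -p pics; ls; python3 - <<'E'
from workcell import get_state,get_image
import cv2,numpy as np
s=get_state();print({k:np.round(v,4).tolist() for k,v in s.items()})
for n in("top","side"):
    d=get_image(n);cv2.imwrite(f"pics/{n}0.png",d["color"][:,:,::-1]);np.savez(f"pics/{n}0.npz",**d);print(n,d["K"].tolist(),d["R"].round(3).tolist(),d["t"].round(3).tolist())
E
```

```text
pics
{'t': 0.0, 'q': [0.9602, 0.2593, 1.5361, -0.0, 1.348, -0.2028], 'joint_vel': [0.0008, -0.0008, -0.0003, 0.0015, -0.0012, 0.0007], 'joint_torque': [0.0009, -44.6025, -29.0577, -0.0002, 0.0117, -0.0], 'ee_pos': [0.2178, 0.5045, 0.2305], 'ee_rot': [-0.6919, 0.6931, -0.1434, 0.1429], 'ft_force': [0.5631, -0.8179, 0.0453], 'torque': [0.0034, -0.0119, 0.0339], 'finger_gap': 0.0851}
top [[372.98314187267675, 0.0, 256.0169886914798], [0.0, 372.98314187267675, 190.17366719355635], [0.0, 0.0, 1.0]] [[0.021, -0.999, 0.033], [-0.997, -0.023, -0.072], [0.073, -0.031, -0.997]] [-0.026, 0.481, 0.952]
side [[366.22909466899375, 0.0, 255.07231902996492], [0.0, 366.22909466899375, 183.99069803781168], [0.0, 0.0, 1.0]] [[0.811, -0.585, -0.017], [-0.325, -0.427, -0.844], [0.486, 0.69, -0.536]] [-0.407, 0.23, 0.872]
```

View pics/top0.png

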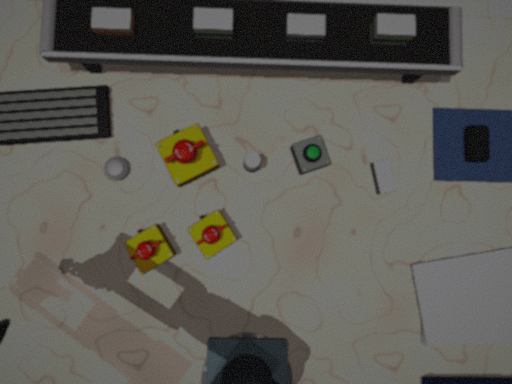

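View pics/side0.png

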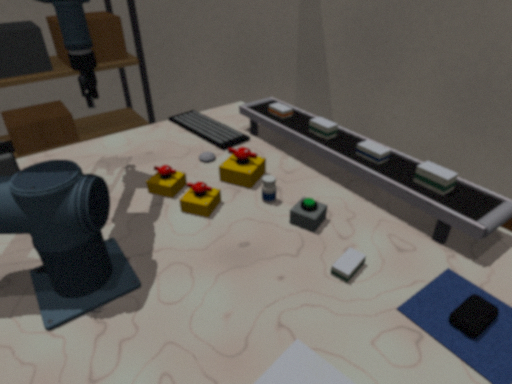

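The top view shows three yellow stop stations at (188,153), (150,247) and (211,233). The one at (188,153) looks largest and has the jar (252,160), reset station (311,153), paperweight (117,168) and carton (384,176) in the described places. I'll measure it and check with a crop.

```bash
cat > h.py <<'E'
import numpy as np,cv2
def ray(d,u,v,z):
    K,R,t=d["K"],d["R"],d["t"]; c=-R.T@t; r=R.T@np.linalg.inv(K)@np.array([u,v,1.]); return c+r*(z-c[2])/r[2]
def pts(d,m):
    v,u=np.nonzero(m&(d["z_map"]>0)); Z=d["z_map"][v,u]; p=np.linalg.inv(d["K"])@np.vstack([u*Z,v*Z,Z]); return (d["R"].T@(p-d["t"][:,None])).T
def masks(d):
    h=cv2.cvtColor(d["color"],cv2.COLOR_RGB2HSV).astype(int);H,S,V=h[...,0],h[...,1],h[...,2]
    return dict(red=((H<8)|(H>172))&(S>150)&(V>70),yel=(H>18)&(H<35)&(S>150)&(V>70),grn=(H>45)&(H<80)&(S>130)&(V>50))
E
python3 - <<'E'
from h import *
for n in("top","side"):
    d=dict(np.load(f"pics/{n}0.npz"));M=masks(d)
    for k,m in M.items():
        N,L,st,ce=cv2.connectedComponentsWithStats(m.astype(np.uint8))
        for i in range(1,N):
            if st[i,4]<40:continue
            P=pts(d,L==i);zt=np.percentile(P[:,2],95)
            o=[n,k,ce[i].round(1),int(st[i,4]),"ztop",zt.round(3)]
            if k=="yel":
                top=P[P[:,2]>zt-.012]; r=cv2.minAreaRect((top[:,:2]*1000).astype(np.float32)); o+=[np.round(r[0],1),np.round(r[1],1),round(r[2],1)]
            elif k=="red":
                top=P[P[:,2]>zt-.03];r=cv2.minAreaRect((top[:,:2]*1000).astype(np.float32)); o+=["rect",np.round(r[0],1),np.round(r[1],1),round(r[2],1)]
                c=top[:,:2].mean(0);w,V=np.linalg.eigh(np.cov((top[:,:2]-c).T));o+=["mean",c.round(4),"axis",np.degrees(np.arctan2(V[1,1],V[0,1])).round(1)]
            else: o+=[ray(d,*ce[i],.072).round(4)]
            print(*o)
d=dict(np.load("pics/top0.npz"));cv2.imwrite("pics/crop.png",cv2.resize(d["color"][90:280,100:410,::-1],None,fx=2.5,fy=2.5,interpolation=cv2.INTER_CUBIC))
for nm,(u,v),z in(("jar",(252,160),.08),("pw",(117,168),.025),("carton",(384,176),.03)): print(nm,ray(d,u,v,z).round(3))
E
```

```text
top red [184.8 151.2] 395 ztop 0.11 rect [564.2 160. ] [50.2 88.4] 2.5 mean [0.564  0.1585] axis 117.6
top red [211.1 234.2] 198 ztop 0.086 rect [367.9  92.9] [37.5 65.4] 62.7 mean [0.3686 0.0925] axis 126.8
top red [145.3 250. ] 235 ztop 0.085 rect [327.7 249.2] [38.5 68.9] 4.3 mean [0.3283 0.2475] axis 125.2
top yel [187.7 155.1] 1569 ztop 0.064 [565.6 160.6] [119.  116.9] 28.7
top yel [212.4 233.3] 941 ztop 0.051 [368.5  93.4] [89.1 90.8] 33.7
top yel [149.6 248.2] 963 ztop 0.05 [327.7 248.9] [90.7 91.4] 32.5
top grn [312.7 151.9] 145 ztop 0.076 [ 0.5762 -0.1522  0.072 ]
side red [241.  152.4] 150 ztop 0.111 rect [558.6 156.5] [35.7 97.6] 33.9 mean [0.5581 0.1538] axis 116.8
side red [164.3 169.8] 88 ztop 0.086 rect [324.2 243.2] [25.7 64.8] 44.0 mean [0.3239 0.2398] axis 134.1
side red [198.6 186.7] 121 ztop 0.086 rect [362.2  90.3] [29.4 74.5] 45.8 mean [0.3631 0.0873] axis 125.2
side yel [242.2 165.3] 488 ztop 0.064 [562.6 156.9] [109.  118.6] 30.1
side yel [165.8 180. ] 321 ztop 0.051 [325.8 246.4] [88.8 91.4] 34.6
side yel [199.5 198. ] 412 ztop 0.051 [366.7  91.8] [88.3 91.1] 35.6
side grn [308.4 201.9] 63 ztop 0.075 [ 0.5719 -0.1547  0.072 ]
jar [ 0.551 -0.002  0.08 ]
pw [0.53  0.342 0.025]
carton [ 0.525 -0.347  0.03 ]
```

View pics/crop.png

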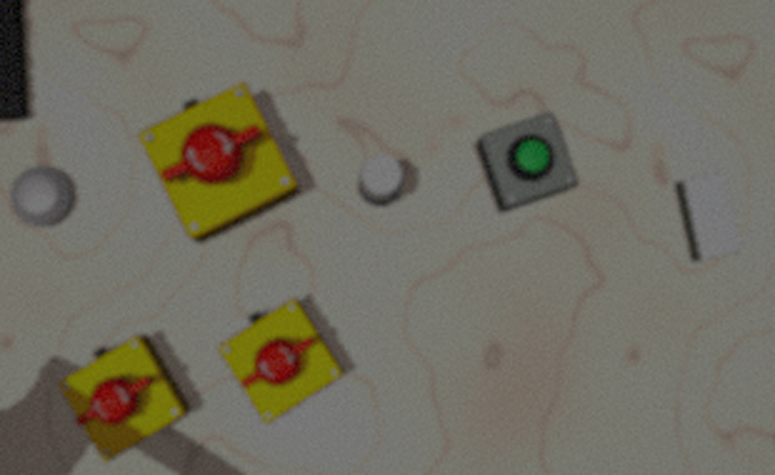

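The crop confirms it. The station at crop (218,162) measures 119 mm at its top against about 90 mm for the other two, and its top is at 64 mm, so it is the largest. Its head is at about (0.564, 0.159) with yaw about 28.3°, and the +y wing points lower-left. Reset is at about (0.575, -0.153). Next I'll work out the moves.

```bash
cat > go.py <<'E'
# usage: go.py x y z heading_deg(of tool z axis): turn first (wy rows), then shift, in move units
import sys,numpy as np
from scipy.spatial.transform import Rotation as R
from workcell import get_state
x,y,z,h=map(float,sys.argv[1:5]); s=get_state(); w,a,b,c=s["ee_rot"]; r=R.from_quat([a,b,c,w])
hz=np.array([np.cos(np.radians(h)),np.sin(np.radians(h)),0]);Y=np.array([0,0,-1.]);T=R.from_matrix(np.column_stack([np.cross(Y,hz),Y,hz]))
m=r.as_matrix();p=np.array(s["ee_pos"])
print("t",round(s["t"],2),"pos",p.round(4),"z-heading",np.degrees(np.arctan2(m[1,2],m[0,2])).round(1),"F",np.round(s["ft_force"],2),"gap",round(s["finger_gap"],4))
print("turn units",((r.inv()*T).as_rotvec(degrees=True)/8).round(3),"shift units after turn",(T.inv().apply(np.array([x,y,z])-p)/.04).round(3), "shift now",(r.inv().apply(np.array([x,y,z])-p)/.04).round(3))
E
python3 go.py .564 .159 .231 28.3; python3 go.py .564 .159 .231 208.3
```

```text
t 0.1 pos [0.2178 0.5045 0.2306] z-heading 66.6 F [ 0.1  -0.02 -0.44] gap 0.0854
turn units [1.200e-02 4.792e+00 2.000e-03] shift units after turn [ 1.1708e+01 -1.1000e-02  3.5240e+00] shift now [ 1.137e+01 -7.000e-03 -4.497e+00]
t 0.1 pos [0.2178 0.5045 0.2306] z-heading 66.6 F [ 0.1  -0.02 -0.44] gap 0.0854
turn units [ 2.0000e-03 -1.7708e+01 -1.5000e-02] shift units after turn [-1.1708e+01 -1.1000e-02 -3.5240e+00] shift now [ 1.137e+01 -7.000e-03 -4.497e+00]
```

```bash
python3 -m pendant '[{"grip":0,"wy":0.96},{"grip":0,"wy":0.96},{"grip":0,"wy":0.96},{"grip":0,"wy":0.96},{"grip":0,"wy":0.96}]' 20
python3 -m pendant '[{"tx":1,"tz":0.3},{"tx":1,"tz":0.3},{"tx":1,"tz":0.3},{"tx":1,"tz":0.3},{"tx":1,"tz":0.3}]'
python3 -m pendant '[{"tx":1,"tz":0.3},{"tx":1,"tz":0.3},{"tx":1,"tz":0.3},{"tx":1,"tz":0.3},{"tx":1,"tz":0.3}]'
python3 -m pendant '[{"tx":0.8,"tz":0.25},{"tx":0.8,"tz":0.25},{}]'
python3 go.py .564 .159 .125 28.3
```

```text
t 0.1 pos [0.2178 0.5045 0.2306] z-heading 66.6 F [ 0.1  -0.02 -0.44] gap 0.0854
turn units [1.200e-02 4.792e+00 2.000e-03] shift units after turn [11.708  2.639  3.524] shift now [11.371  2.643 -4.493]invalid input at $[0]: expected keys grip, tx, ty, tz, wx, wy, wz
invalid input at $[0]: expected keys grip, tx, ty, tz, wx, wy, wz
invalid input at $[0]: expected keys grip, tx, ty, tz, wx, wy, wz
invalid input at $[0]: expected keys grip, tx, ty, tz, wx, wy, wz
```

```bash
python3 -m pendant '[{"grip":0,"tx":0,"ty":0,"tz":0,"wx":0,"wy":0.96,"wz":0},{"grip":0,"tx":0,"ty":0,"tz":0,"wx":0,"wy":0.96,"wz":0},{"grip":0,"tx":0,"ty":0,"tz":0,"wx":0,"wy":0.96,"wz":0},{"grip":0,"tx":0,"ty":0,"tz":0,"wx":0,"wy":0.96,"wz":0},{"grip":0,"tx":0,"ty":0,"tz":0,"wx":0,"wy":0.96,"wz":0}]' 20
python3 -m pendant '[{"grip":0,"tx":1,"ty":0,"tz":0.3,"wx":0,"wy":0,"wz":0},{"grip":0,"tx":1,"ty":0,"tz":0.3,"wx":0,"wy":0,"wz":0},{"grip":0,"tx":1,"ty":0,"tz":0.3,"wx":0,"wy":0,"wz":0},{"grip":0,"tx":1,"ty":0,"tz":0.3,"wx":0,"wy":0,"wz":0},{"grip":0,"tx":1,"ty":0,"tz":0.3,"wx":0,"wy":0,"wz":0}]'
python3 -m pendant '[{"grip":0,"tx":1,"ty":0,"tz":0.3,"wx":0,"wy":0,"wz":0},{"grip":0,"tx":1,"ty":0,"tz":0.3,"wx":0,"wy":0,"wz":0},{"grip":0,"tx":1,"ty":0,"tz":0.3,"wx":0,"wy":0,"wz":0},{"grip":0,"tx":0.8,"ty":0,"tz":0.3,"wx":0,"wy":0,"wz":0},{"grip":0,"tx":0,"ty":0,"tz":0,"wx":0,"wy":0,"wz":0}]'
python3 go.py .564 .159 .125 28.3
```

```text
t: 0.72
ee_pos: [0.2179, 0.5046, 0.2308]
ee_rot: [-0.606, 0.606, -0.364, 0.364]
ft_force: [-0.6, -0.2, -0.6]
finger_gap: 0.0001
t: 1.35
ee_pos: [0.3661, 0.3559, 0.231]
ee_rot: [-0.607, 0.607, -0.363, 0.363]
ft_force: [0.4, 0.5, 0.4]
finger_gap: 0.0001
t: 1.98
ee_pos: [0.4812, 0.2441, 0.2307]
ee_rot: [-0.606, 0.607, -0.364, 0.364]
ft_force: [-0.7, 0.8, 0.3]
finger_gap: -0.0001
t 1.98 pos [0.4812 0.2441 0.2307] z-heading 28.0 F [-0.71  0.77  0.26] gap -0.0001
turn units [ 0.006 -0.032  0.002] shift units after turn [2.855 2.641 0.813] shift now [2.851 2.642 0.828]
```

```bash
python3 - <<'E'
from h import *
from workcell import get_image
d=get_image("wrist");cv2.imwrite("pics/w1.png",d["color"][:,:,::-1]);M=masks(d)
for k,m in M.items():
    P=pts(d,m)
    if len(P)<50: continue
    if k=="yel": P=P[(P[:,2]>.054)&(P[:,0]>.45)]
    else: P=P[P[:,0]>.45]
    r=cv2.minAreaRect((P[:,:2]*1000).astype(np.float32)); print(k,len(P),np.round(r[0],1),np.round(r[1],1),round(r[2],1),np.percentile(P[:,2],[50,98]).round(4),P[:,:2].mean(0).round(4))
    if k=="red":
        T=P[P[:,2]>.1];print("dome top",T[:,:2].mean(0).round(4),len(T))
        c,rad=cv2.minEnclosingCircle((P[:,:2]*1000).astype(np.float32));print("circ",c,rad)
        Q=P[np.linalg.norm(P[:,:2]-T[:,:2].mean(0),axis=1)>.036]; e=Q[:,:2]-Q[:,:2].mean(0);w,V=np.linalg.eigh(np.cov(e.T));print("wing axis",np.degrees(np.arctan2(V[1,1],V[0,1])),len(Q))
E
```

```text
red 943 [535.1 208.9] [ 25.9 135.1] 48.6 [0.1018 0.1088] [0.5647 0.183 ]
dome top [0.5642 0.1813] 706
circ (540.1171875, 214.593994140625) 67.75143432617188
wing axis nan 1
yel 4163 [557.9 176.2] [117.8  89.2] 28.4 [0.0603 0.0617] [0.5625 0.1982]<stdin>:13: RuntimeWarning: Degrees of freedom <= 0 for slice
  c *= np.true_divide(1, fact)
  c *= np.true_divide(1, fact)
```

View pics/w1.png

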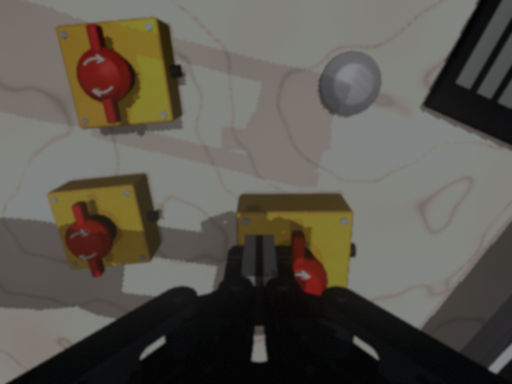

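The wrist view shows the target at (295,250) with the same 118 mm width and a yaw of 28.4°. Averaging the views puts the axis at about (0.565, 0.160). I'll move above it.

```bash
python3 -m pendant '[{"grip":0,"tx":0.95,"ty":0.2,"tz":0.3,"wx":0,"wy":0,"wz":0},{"grip":0,"tx":0.95,"ty":0.5,"tz":0.3,"wx":0,"wy":0,"wz":0},{"grip":0,"tx":0.94,"ty":0.9,"tz":0.26,"wx":0,"wy":0,"wz":0},{"grip":0,"tx":0,"ty":0.9,"tz":0,"wx":0,"wy":0,"wz":0},{"grip":0,"tx":0,"ty":0,"tz":0,"wx":0,"wy":0,"wz":0}]'
python3 go.py .565 .160 .112 28.4
python3 - <<'E'
from h import *
from workcell import get_image
d=get_image("side");cv2.imwrite("pics/s1.png",cv2.resize(d["color"][100:230,170:350,::-1],None,fx=4,fy=4,interpolation=cv2.INTER_CUBIC))
E
```

```text
t: 2.65
ee_pos: [0.5607, 0.1625, 0.1282]
ee_rot: [-0.605, 0.608, -0.365, 0.361]
ft_force: [0.3, -0.5, 0.5]
finger_gap: -0.0002
t 2.65 pos [0.5607 0.1625 0.1282] z-heading 28.3 F [ 0.3  -0.46  0.55] gap -0.0002
turn units [ 0.051 -0.018 -0.025] shift units after turn [0.106 0.405 0.064] shift now [0.107 0.404 0.067]
```

View pics/s1.png

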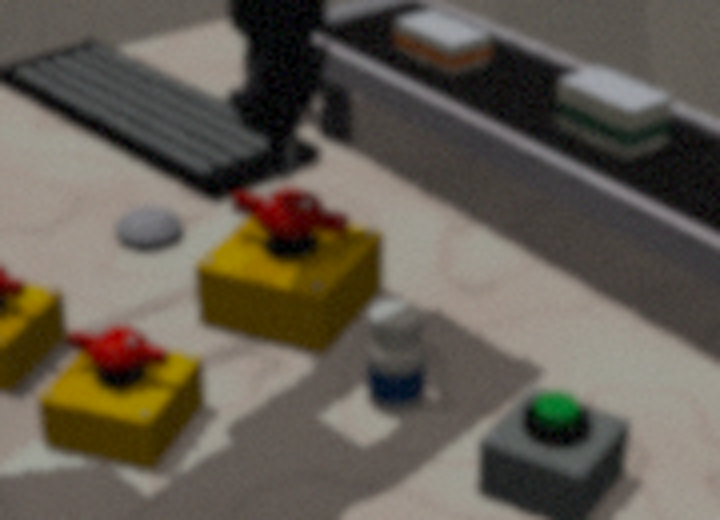

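The fingertips hang just above the dome (crop 290,170 over 295,215). Pressing down in small steps.

```bash
python3 -m pendant '[{"grip":0,"tx":0.1,"ty":0.2,"tz":0.06,"wx":0.05,"wy":0,"wz":0},{"grip":0,"tx":0,"ty":0.2,"tz":0,"wx":0,"wy":0,"wz":0},{"grip":0,"tx":0,"ty":0.1,"tz":0,"wx":0,"wy":0,"wz":0},{"grip":0,"tx":0,"ty":0.1,"tz":0,"wx":0,"wy":0,"wz":0},{"grip":0,"tx":0,"ty":0,"tz":0,"wx":0,"wy":0,"wz":0}]'
python3 -m pendant '[{"grip":0,"tx":0,"ty":0.05,"tz":0,"wx":0,"wy":0,"wz":0},{"grip":0,"tx":0,"ty":0.05,"tz":0,"wx":0,"wy":0,"wz":0},{"grip":0,"tx":0,"ty":0,"tz":0,"wx":0,"wy":0,"wz":0}]'
python3 go.py .565 .160 .098 28.4
```

```text
t: 3.32
ee_pos: [0.568, 0.1599, 0.1075]
ee_rot: [0.609, -0.605, 0.362, -0.364]
ft_force: [-0.1, -0.2, 3.0]
finger_gap: 0.0002
t: 3.7
ee_pos: [0.5681, 0.1599, 0.104]
ee_rot: [0.609, -0.605, 0.361, -0.364]
ft_force: [-2.4, 0.6, 4.4]
finger_gap: -0.0005
t 3.7 pos [0.5681 0.1599 0.104 ] z-heading 28.2 F [-2.36  0.64  4.43] gap -0.0005
turn units [-0.055 -0.02   0.001] shift units after turn [-0.04   0.151 -0.066] shift now [-0.04   0.15  -0.067]
```

```bash
python3 -m pendant '[{"grip":0,"tx":0,"ty":0.08,"tz":-0.04,"wx":0,"wy":0,"wz":0},{"grip":0,"tx":0,"ty":0.08,"tz":0,"wx":0,"wy":0,"wz":0},{"grip":0,"tx":0,"ty":0.05,"tz":0,"wx":0,"wy":0,"wz":0},{"grip":0,"tx":0,"ty":0,"tz":0,"wx":0,"wy":0,"wz":0}]'
python3 go.py .565 .160 .098 28.4
```

```text
t: 4.2
ee_pos: [0.5681, 0.1597, 0.0979]
ee_rot: [0.61, -0.604, 0.361, -0.365]
ft_force: [-4.0, 2.0, 17.0]
finger_gap: 0.0001
t 4.2 pos [0.5681 0.1597 0.0979] z-heading 28.2 F [-3.97  1.95 16.98] gap 0.0001
turn units [-0.082 -0.02   0.008] shift units after turn [-0.043 -0.003 -0.065] shift now [-0.043 -0.004 -0.065]
```

17 N at z = 0.098 means the head is on the bottom stop. Lifting off, waiting, then moving beside the +y wing.

```bash
python3 -m pendant '[{"grip":0,"tx":0,"ty":-0.5,"tz":0,"wx":0,"wy":0,"wz":0},{"grip":0,"tx":0,"ty":-0.7,"tz":0,"wx":0,"wy":0,"wz":0},{"grip":0,"tx":0,"ty":0,"tz":0,"wx":0,"wy":0,"wz":0},{"grip":0,"tx":-0.6,"ty":0,"tz":-0.4,"wx":0,"wy":0,"wz":0},{"grip":0,"tx":-0.6,"ty":0,"tz":-0.4,"wx":0,"wy":0,"wz":0}]'
python3 go.py .5176 .1878 .077 28.4
python3 - <<'E'
from h import *
from workcell import get_image
for n in("side","top"):
    d=get_image(n);M=masks(d);P=pts(d,M["red"]);P=P[np.linalg.norm(P[:,:2]-[.565,.16],axis=1)<.065];print(n,len(P),"ztop",np.percentile(P[:,2],[95,99]).round(4))
    d0=dict(np.load(f"pics/{n}0.npz"));P=pts(d0,masks(d0)["red"]);P=P[np.linalg.norm(P[:,:2]-[.565,.16],axis=1)<.065];print(" before",len(P),np.percentile(P[:,2],[95,99]).round(4))
    cv2.imwrite(f"pics/{n}2.png",cv2.resize(d["color"][(slice(100,230)),(slice(170,350) if n=="side" else slice(120,300)),::-1],None,fx=4,fy=4,interpolation=cv2.INTER_CUBIC))
E
```

```text
t: 4.82
ee_pos: [0.5143, 0.1859, 0.1412]
ee_rot: [0.608, -0.605, 0.362, -0.364]
ft_force: [0.2, 0.5, 0.2]
finger_gap: 0.0003
t 4.83 pos [0.5143 0.1859 0.1412] z-heading 28.2 F [0.24 0.54 0.16] gap 0.0003
turn units [-0.038 -0.027 -0.004] shift units after turn [-0.002  1.606  0.094] shift now [-1.000e-03  1.606e+00  8.600e-02]
side 88 ztop [0.1019 0.1032]
 before 149 [0.1107 0.1115]
top 284 ztop [0.1031 0.1037]
 before 394 [0.11   0.1117]
```

View pics/side2.png

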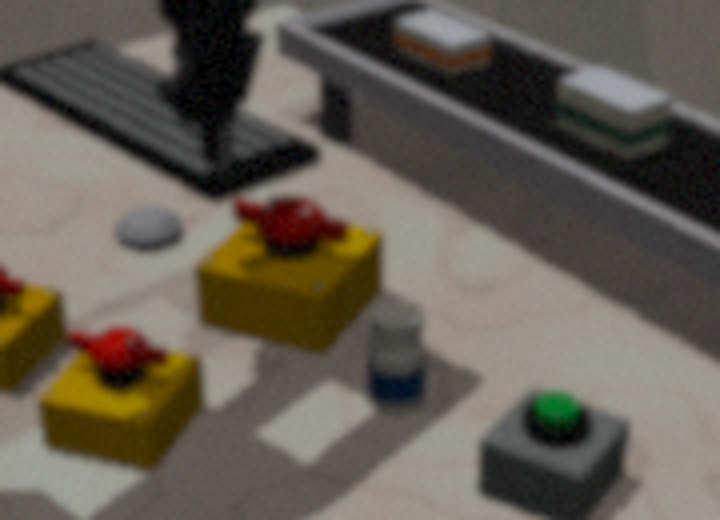

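The head stays latched on its own: its top is now about 8 mm lower and the fingers are clear. The tip is beside the wing, so I'm descending.

```bash
python3 -m pendant '[{"grip":0,"tx":0,"ty":0.6,"tz":0,"wx":0,"wy":0,"wz":0},{"grip":0,"tx":0,"ty":0.6,"tz":0,"wx":0,"wy":0,"wz":0},{"grip":0,"tx":0,"ty":0.4,"tz":0,"wx":0,"wy":0,"wz":0},{"grip":0,"tx":0,"ty":0,"tz":0,"wx":0,"wy":0,"wz":0}]'
python3 go.py .5176 .1878 .077 28.4
```

```text
t: 5.42
ee_pos: [0.515, 0.1858, 0.077]
ee_rot: [0.608, -0.605, 0.363, -0.363]
ft_force: [-0.9, 0.8, -0.1]
finger_gap: -0.0003
t 5.42 pos [0.515  0.1858 0.077 ] z-heading 28.2 F [-0.87  0.8  -0.07] gap -0.0003
turn units [-0.028 -0.023 -0.007] shift units after turn [-0.013 -0.     0.081] shift now [-0.014  0.     0.081]
```

```bash
python3 -m pendant '[{"grip":0,"tx":0,"ty":0,"tz":0.15,"wx":0,"wy":0,"wz":0},{"grip":0,"tx":0,"ty":0,"tz":0.12,"wx":0,"wy":0,"wz":0},{"grip":0,"tx":0,"ty":0,"tz":0,"wx":0,"wy":0,"wz":0}]'
python3 -m pendant '[{"grip":0,"tx":-0.06,"ty":0,"tz":0.17,"wx":0,"wy":1,"wz":0},{"grip":0,"tx":-0.06,"ty":0,"tz":0.17,"wx":0,"wy":1,"wz":0},{"grip":0,"tx":0,"ty":0,"tz":0,"wx":0,"wy":0,"wz":0}]'
python3 go.py .565 .160 .077 28.4
```

```text
t: 5.8
ee_pos: [0.5264, 0.1916, 0.0795]
ee_rot: [0.609, -0.604, 0.361, -0.365]
ft_force: [0.2, -0.1, 1.0]
finger_gap: -0.0001
t: 6.18
ee_pos: [0.5357, 0.2015, 0.0791]
ee_rot: [0.553, -0.549, 0.442, -0.444]
ft_force: [-0.8, -0.5, 0.7]
finger_gap: -0.0001
t 6.17 pos [0.5357 0.2015 0.0791] z-heading 12.3 F [-0.81 -0.45  0.72] gap -0.0001
turn units [-0.05  -2.009 -0.007] shift units after turn [1.26  0.052 0.151] shift now [1.169 0.053 0.493]
```

```bash
python3 -m pendant '[{"grip":0,"tx":-0.06,"ty":0,"tz":0.17,"wx":0,"wy":1,"wz":0},{"grip":0,"tx":-0.06,"ty":0,"tz":0.17,"wx":0,"wy":1,"wz":0},{"grip":0,"tx":0,"ty":0,"tz":0,"wx":0,"wy":0,"wz":0}]'
python3 go.py .565 .160 .077 28.4
python3 - <<'E'
from h import *
from workcell import get_image
d=get_image("top");P=pts(d,masks(d)["red"]);P=P[np.linalg.norm(P[:,:2]-[.565,.16],axis=1)<.065];print(len(P),"ztop",np.percentile(P[:,2],[95,99]).round(4))
cv2.imwrite("pics/top3.png",cv2.resize(d["color"][100:220,120:270,::-1],None,fx=5,fy=5,interpolation=cv2.INTER_CUBIC))
E
```

```text
t: 6.55
ee_pos: [0.548, 0.208, 0.0789]
ee_rot: [-0.486, 0.482, -0.515, 0.516]
ft_force: [-3.0, 0.1, 1.3]
finger_gap: -0.0
t 6.55 pos [0.548  0.208  0.0789] z-heading -3.5 F [-3.03  0.1   1.28] gap -0.0
turn units [-0.043 -3.993 -0.015] shift units after turn [ 1.257  0.047 -0.197] shift now [1.171 0.045 0.498]
297 ztop [0.1105 0.1116]
```

View pics/top3.png

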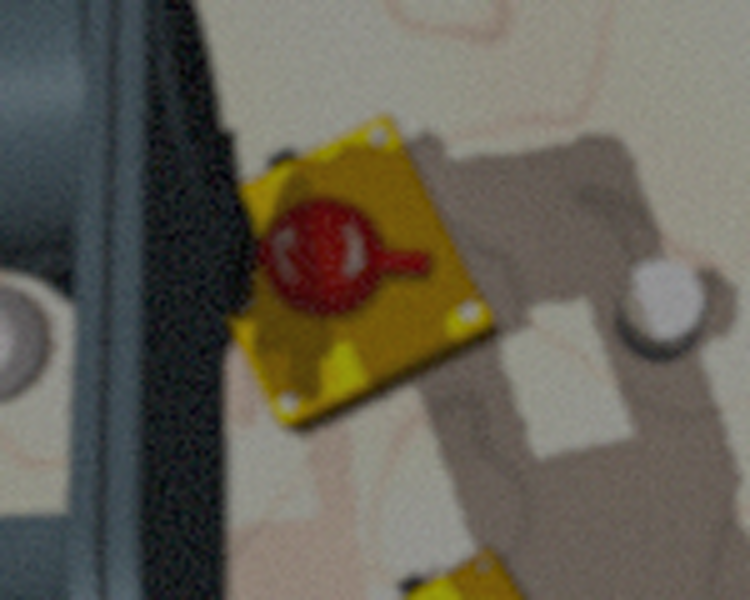

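The free wing (crop 405,262) has swung about 30° clockwise and the dome is back at its full height, so the latch has let go. I'll turn a little further to be sure, then retreat along the arc.

```bash
python3 -m pendant '[{"grip":0,"tx":-0.06,"ty":0,"tz":0.17,"wx":0,"wy":1,"wz":0},{"grip":0,"tx":-0.05,"ty":0,"tz":0.15,"wx":0,"wy":0.9,"wz":0},{"grip":0,"tx":0,"ty":0,"tz":0,"wx":0,"wy":0,"wz":0}]'
python3 go.py .565 .160 .077 28.4
python3 -m pendant '[{"grip":0,"tx":0.08,"ty":0,"tz":-0.16,"wx":0,"wy":-1,"wz":0},{"grip":0,"tx":0.08,"ty":0,"tz":-0.16,"wx":0,"wy":-1,"wz":0},{"grip":0,"tx":0.08,"ty":0,"tz":-0.16,"wx":0,"wy":-1,"wz":0},{"grip":0,"tx":0.08,"ty":0,"tz":-0.16,"wx":0,"wy":-1,"wz":0},{"grip":0,"tx":0.08,"ty":0,"tz":-0.16,"wx":0,"wy":-1,"wz":0}]'
python3 -m pendant '[{"grip":0,"tx":0.08,"ty":0,"tz":-0.2,"wx":0,"wy":-0.9,"wz":0},{"grip":0,"tx":0,"ty":0,"tz":-0.4,"wx":0,"wy":0,"wz":0},{"grip":0,"tx":0,"ty":0,"tz":-0.3,"wx":0,"wy":0,"wz":0},{"grip":0,"tx":0,"ty":0,"tz":0,"wx":0,"wy":0,"wz":0},{"grip":0,"tx":0,"ty":0,"tz":0,"wx":0,"wy":0,"wz":0}]'
python3 go.py .565 .160 .077 28.4
```

```text
t: 6.98
ee_pos: [0.5611, 0.2108, 0.0789]
ee_rot: [0.414, -0.41, 0.575, -0.575]
ft_force: [-3.2, 2.1, 0.9]
finger_gap: -0.0003
t 6.97 pos [0.5611 0.2108 0.0789] z-heading -18.7 F [-3.17  2.07  0.9 ] gap -0.0003
turn units [-0.04  -5.89  -0.024] shift units after turn [ 1.165  0.046 -0.518] shift now [1.172 0.042 0.501]
t: 7.6
ee_pos: [0.5295, 0.1961, 0.079]
ee_rot: [0.587, -0.583, 0.396, -0.399]
ft_force: [-0.7, -0.3, 0.5]
finger_gap: 0.0003
t: 8.22
ee_pos: [0.4993, 0.1776, 0.0789]
ee_rot: [0.609, -0.605, 0.361, -0.364]
ft_force: [0.1, 0.6, 0.3]
finger_gap: -0.0003
t 8.22 pos [0.4993 0.1776 0.0789] z-heading 28.3 F [0.11 0.61 0.3 ] gap -0.0003
turn units [-0.059 -0.014  0.004] shift units after turn [1.168 0.046 1.237] shift now [1.166 0.057 1.239]
```

```bash
python3 -m pendant '[{"grip":0,"tx":0,"ty":-0.9,"tz":0,"wx":0,"wy":0,"wz":0},{"grip":0,"tx":0,"ty":-0.9,"tz":0,"wx":0,"wy":0,"wz":0},{"grip":0,"tx":0,"ty":-0.8,"tz":-0.5,"wx":0,"wy":0,"wz":0},{"grip":0,"tx":0,"ty":0,"tz":-0.5,"wx":0,"wy":0,"wz":0},{"grip":0,"tx":0,"ty":0,"tz":0,"wx":0,"wy":0,"wz":0}]'
python3 - <<'E'
from h import *
from workcell import get_image
d=get_image("top");P=pts(d,masks(d)["red"]);P=P[(np.linalg.norm(P[:,:2]-[.565,.16],axis=1)<.065)&(P[:,2]>.08)];c=P[:,:2].mean(0);w,V=np.linalg.eigh(np.cov((P[:,:2]-c).T));print(len(P),"ztop",np.percentile(P[:,2],[95,99]).round(4),c.round(4),"axis",np.degrees(np.arctan2(V[1,1],V[0,1])).round(1)%180)
v,u=np.nonzero(masks(d)["grn"]&(np.arange(512)>280)&(np.arange(512)<345));print("green",ray(d,u.mean(),v.mean(),.072).round(4),len(u))
cv2.imwrite("pics/top4.png",cv2.resize(d["color"][100:220,100:400,::-1],None,fx=2.6,fy=2.6,interpolation=cv2.INTER_CUBIC))
E
python3 go.py .575 -.153 .2 28.4
```

```text
t: 8.85
ee_pos: [0.4624, 0.1581, 0.1828]
ee_rot: [0.609, -0.605, 0.361, -0.364]
ft_force: [0.5, -0.3, 0.5]
finger_gap: -0.0003
272 ztop [0.1102 0.1117] [0.5667 0.1492] axis 152.7
green [ 0.5761 -0.1522  0.072 ] 147
t 8.9 pos [0.4631 0.1583 0.1825] z-heading 28.2 F [ 0.14 -0.39 -0.13] gap -0.0001
turn units [-0.057 -0.02   0.002] shift units after turn [ 8.178 -0.437 -1.241] shift now [ 8.181 -0.445 -1.215]
```

View pics/top4.png

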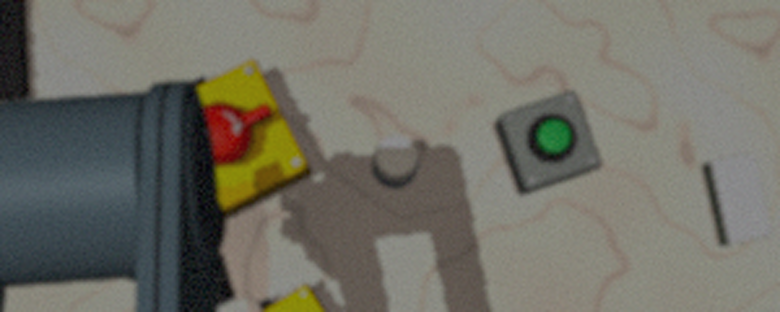

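The free wing (crop 262,113) lies back along the box's axis and the dome is up. Crossing above the jar to the reset button.

```bash
python3 -m pendant '[{"grip":0,"tx":0.9,"ty":0,"tz":-0.13,"wx":0,"wy":0,"wz":0},{"grip":0,"tx":0.9,"ty":0,"tz":-0.13,"wx":0,"wy":0,"wz":0},{"grip":0,"tx":0.9,"ty":0,"tz":-0.13,"wx":0,"wy":0,"wz":0},{"grip":0,"tx":0.9,"ty":0,"tz":-0.13,"wx":0,"wy":0,"wz":0},{"grip":0,"tx":0.9,"ty":0,"tz":-0.13,"wx":0,"wy":0,"wz":0}]'
python3 -m pendant '[{"grip":0,"tx":0.9,"ty":0,"tz":-0.13,"wx":0,"wy":0,"wz":0},{"grip":0,"tx":0.9,"ty":0,"tz":-0.13,"wx":0,"wy":0,"wz":0},{"grip":0,"tx":0.9,"ty":0,"tz":-0.13,"wx":0,"wy":0,"wz":0},{"grip":0,"tx":0.9,"ty":0,"tz":-0.13,"wx":0,"wy":0,"wz":0},{"grip":0,"tx":0,"ty":0,"tz":0,"wx":0,"wy":0,"wz":0}]'
python3 go.py .575 -.153 .090 28.4
python3 - <<'E'
from h import *
from workcell import get_image
d=get_image("top");P=pts(d,masks(d)["red"]);P=P[(np.linalg.norm(P[:,:2]-[.565,.16],axis=1)<.065)&(P[:,2]>.08)];c=P[:,:2].mean(0);w,V=np.linalg.eigh(np.cov((P[:,:2]-c).T));print(len(P),"ztop",np.percentile(P[:,2],[95,99]).round(4),c.round(4),"axis",np.degrees(np.arctan2(V[1,1],V[0,1])).round(1)%180)
E
```

```text
t: 9.52
ee_pos: [0.5262, -0.0137, 0.1815]
ee_rot: [0.609, -0.605, 0.362, -0.364]
ft_force: [0.3, 0.3, -0.4]
finger_gap: 0.0
t: 10.15
ee_pos: [0.5762, -0.152, 0.1807]
ee_rot: [0.608, -0.604, 0.362, -0.365]
ft_force: [-0.7, -0.0, -1.3]
finger_gap: 0.0
t 10.15 pos [ 0.5762 -0.152   0.1807] z-heading 28.1 F [-0.72 -0.04 -1.31] gap 0.0
turn units [-0.048 -0.039  0.002] shift units after turn [ 0.007  2.268 -0.037] shift now [ 0.007  2.268 -0.053]
387 ztop [0.1102 0.1113] [0.5638 0.1585] axis 118.0
```

The head is at its full height and its axis is 118.0°, against 117.6° at the start, so it is fully released. Pressing reset.

```bash
python3 -m pendant '[{"grip":0,"tx":0,"ty":0.9,"tz":0,"wx":0,"wy":0,"wz":0},{"grip":0,"tx":0,"ty":0.9,"tz":0,"wx":0,"wy":0,"wz":0},{"grip":0,"tx":0,"ty":0.5,"tz":0,"wx":0,"wy":0,"wz":0},{"grip":0,"tx":0,"ty":0.2,"tz":0,"wx":0,"wy":0,"wz":0},{"grip":0,"tx":0,"ty":0,"tz":0,"wx":0,"wy":0,"wz":0}]'
python3 -m pendant '[{"grip":0,"tx":0,"ty":0.1,"tz":0,"wx":0,"wy":0,"wz":0},{"grip":0,"tx":0,"ty":0.1,"tz":0,"wx":0,"wy":0,"wz":0},{"grip":0,"tx":0,"ty":0.08,"tz":0,"wx":0,"wy":0,"wz":0},{"grip":0,"tx":0,"ty":0,"tz":0,"wx":0,"wy":0,"wz":0}]'
```

```text
t: 10.82
ee_pos: [0.5753, -0.1483, 0.0817]
ee_rot: [0.609, -0.605, 0.362, -0.364]
ft_force: [-0.2, -0.4, 0.1]
finger_gap: -0.0
t: 11.32
ee_pos: [0.5756, -0.1491, 0.0709]
ee_rot: [0.609, -0.605, 0.362, -0.364]
ft_force: [0.1, 0.0, 1.7]
finger_gap: -0.0003
```

```bash
python3 -m pendant '[{"grip":0,"tx":0.05,"ty":0.06,"tz":0,"wx":0,"wy":0,"wz":0},{"grip":0,"tx":0,"ty":0.06,"tz":0,"wx":0,"wy":0,"wz":0},{"grip":0,"tx":0,"ty":0.05,"tz":0,"wx":0,"wy":0,"wz":0},{"grip":0,"tx":0,"ty":0,"tz":0,"wx":0,"wy":0,"wz":0}]'
```

```text
t: 11.82
ee_pos: [0.5766, -0.1508, 0.0659]
ee_rot: [0.609, -0.605, 0.361, -0.365]
ft_force: [-5.3, 2.7, 16.4]
finger_gap: -0.0001
```

It reads 16 N at z = 0.066, so the button is fully in. Backing off.

```bash
python3 -m pendant '[{"grip":0,"tx":0,"ty":0,"tz":0,"wx":0,"wy":0,"wz":0},{"grip":0,"tx":0,"ty":-0.8,"tz":0,"wx":0,"wy":0,"wz":0},{"grip":0,"tx":0,"ty":-0.9,"tz":0,"wx":0,"wy":0,"wz":0},{"grip":0,"tx":0,"ty":-0.9,"tz":0,"wx":0,"wy":0,"wz":0},{"grip":0,"tx":0,"ty":-0.9,"tz":-0.6,"wx":0,"wy":0,"wz":0}]'
python3 -m pendant '[{"grip":0,"tx":0,"ty":0,"tz":-0.9,"wx":0,"wy":0,"wz":0},{"grip":0,"tx":0,"ty":0,"tz":-0.9,"wx":0,"wy":0,"wz":0},{"grip":0,"tx":0,"ty":0,"tz":-0.9,"wx":0,"wy":0,"wz":0},{"grip":0,"tx":0,"ty":0,"tz":0,"wx":0,"wy":0,"wz":0},{"grip":0,"tx":0,"ty":0,"tz":0,"wx":0,"wy":0,"wz":0}]'
python3 - <<'E'
from h import *
from workcell import get_image
for n in("top","side"):
    d=get_image(n);d0=dict(np.load(f"pics/{n}0.npz"))
    for l,e in(("before",d0),("now",d)):
        M=masks(e);P=pts(e,M["red"]);P=P[(np.linalg.norm(P[:,:2]-[.565,.16],axis=1)<.065)&(P[:,2]>.08)];c=P[:,:2].mean(0);w,V=np.linalg.eigh(np.cov((P[:,:2]-c).T))
        G=pts(e,M["grn"]);G=G[np.linalg.norm(G[:,:2]-[.575,-.153],axis=1)<.03]
        print(n,l,"red z",np.percentile(P[:,2],95).round(4),"axis",(np.degrees(np.arctan2(V[1,1],V[0,1]))%180).round(1),"green z",np.median(G[:,2]).round(4) if len(G) else None)
    cv2.imwrite(f"pics/{n}5.png",d["color"][:,:,::-1])
E
```

```text
t: 12.45
ee_pos: [0.5549, -0.1624, 0.2044]
ee_rot: [0.609, -0.605, 0.361, -0.364]
ft_force: [1.3, 0.3, 0.3]
finger_gap: 0.0
t: 13.08
ee_pos: [0.4596, -0.2138, 0.203]
ee_rot: [0.609, -0.605, 0.362, -0.365]
ft_force: [0.8, -1.1, -0.1]
finger_gap: -0.0
top before red z 0.11 axis 117.6 green z 0.0728
top now red z 0.1105 axis 117.3 green z 0.0727
side before red z 0.1107 axis 116.8 green z 0.0726
side now red z 0.1106 axis 116.8 green z 0.073
```

View pics/top5.png

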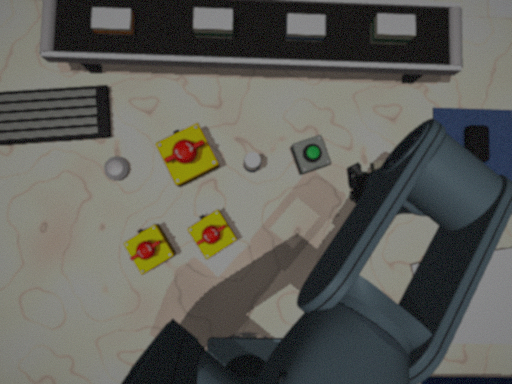

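The picture shows the head (186,151), button (312,152), jar (252,160) and paperweight (117,168) as they were at the start. The arm hides the carton here, but I never came near it, with the tool at least 0.2 m up on that side. Handing in.

```bash
python3 -c "
from workcell import sign_off;print(sign_off())"
```

```text
the job is handed in; nothing more can be done
None
```

I tested the stop button on the largest station and handed the job in at about 13 s of robot time. The sign-off gives no verdict, so the results below are from my own checks.

- **Press and latch:** I pushed the head down with shut fingers to the bottom stop (17 N at z = 0.098). After I lifted off, it stayed latched, with its top about 8 mm lower.
- **Release:** I pushed the +y wing about 47° clockwise with the outside of the finger. The latch let go and the head came back up. Before I touched reset, its height matched the start and its axis read 118.0°, against 117.6° at the start.
- **Reset:** I pressed the green button fully in (16 N at z = 0.066) and let it out.

**Last checks:** The head's top reads 0.1105 m now and 0.110 m at the start, with its axis at 117.3° and 117.6°. The green button's top reads 0.0727 m and 0.0728 m. The jar and paperweight looked unmoved in the last top view, and the arm is clear of everything with about 1 N on the force sensor, which is noise level.

**Not checked:** The arm hid the carton in the last top view, so I did not see its final position. The tool never came near it.

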